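# Roll the camera tube over the kerb into its seat

## Robot

A 6-joint arm with a two-finger parallel gripper is mounted at the origin on the work surface. World frame = base frame: x ahead of the robot, y to its left, z up, the work surface at z = 0. Lengths are in m, angles in degrees, forces in N, time in s.
With the tool pointing down it reaches from about 0.4 to 0.825 m from the base axis. Payload 7 kg.
Tool frame: the origin (TCP) lies between the finger pads, 19 mm behind the fingertips; this is the grasp point; z points along the fingers, y is the line along which they close (so a half turn about z gives the same grasp; the last joint's range is limited). The gripper opens to 88 mm and grips with 3 to 60 N. Pads are 19 mm wide; open, the fingers measure 130 mm over their backs; the gripper's body (78 mm by 193 mm) begins 47 mm behind the grasp point.
Start: joints at [-60.327, 20.546, 0.682, 0, -70.136, -16.507], TCP at [0.154, -0.657, 0.245] pointing down, gripper open.
Joint ranges: [-176.03, 176.03], [-82.01, 121.73], [-58.28, 71.71], [-173.87, 95.51], [-174.79, -0.11], [-173.66, 173.66]. Speed limits (degrees/s): [136.94, 136.94, 172.46, 180, 180, 180].

## Interface

Orientations are given as [roll, pitch, yaw] about the fixed x, y, z axes, in that order (R = Rz(yaw) Ry(pitch) Rx(roll)).
In Python, from plant import ctrl gives the robot as it stands. The module is installed in compiled form; this text tells all that it offers.
- The arm moves only by the tool send_rows, never from a script. Its argument "plan" is a list that holds one entry, the list of rows, each a list of 6 numbers: the shift along the tool's x, y, z in a scale on which 1.0 is 50 cm, then the turn, a rotation vector about the tool's x, y, z in shares of 120 degrees (1.0 is 120 degrees). A call has 1 to 8 rows; each row is the pose to reach, as a shift and turn from the pose commanded when the call began, along the tool's axes at that moment; what a row does not reach only later rows make up. A row lasts 1/12 s, in which the tool goes at most 41.7 mm and 7.16 degrees, less where a joint would pass 70% of its speed; a pose out of reach is approached as far as the arm can. A shift or turn number past 1, either way, is cut back to 1. A call with a gripper value outside its range is refused whole. "fingers" is the opening, from 0 (shut) to 1 (fully open), set as the call begins (left out, the last holds). The fingers move at their own pace and stop on an object; the grip force is fixed at half the most. Time passes only in rows, so rows that repeat a pose let the fingers close. It gives the time, the measured TCP pose, the force, the opening and the grip force at its end, in the units of the state.
- ctrl.get_obs(): the state, without advancing time (a new reading comes with each control period).
- ctrl.snapshot(name): name is "scene" or "top" or "wrist"; returns a dict with "img" (420x560x3 uint8, red, green, blue), "K" (3x3 intrinsics, pixels), "pose" (4x4, takes a point from camera to world coordinates). Camera axes: x right, y down, z forward; pixel columns grow to the right and rows downward; lengths in m; the calibration is good to about 2 mm. A picture is of the moment at which its call begins. There is no depth.
- ctrl.close_job(): hands the job in; it is judged then, once.
The state is a dict: "clock": time; "joint_pos": joint angles; "qvel": joint speeds; "tau": joint torques, N m; "tool_pos": TCP position; "orientation": TCP orientation; "force": force on the tool from outside, world axes, zero at the start; "moment": the same for the moment, N m; "opening": finger opening in m; "gripper_force": force on a finger pad.
Only numpy, scipy, OpenCV 4.12 (cv2) and the standard library are available. Lean on these libraries where they do the work, as an engineer would, in place of code of your own. Each camera call takes 0.05 s, during which the arm holds its last target. There are 200 camera calls.

## Task

On the grey mat lies the microscope's camera tube. With closed fingertips resting on its top, roll it gently along the mat, up over the low metal kerb and down into the seat between the kerb and the taller stop bar, centred on the seat's index lines, and let go of it there. It holds glass: never press on it with more than 15 N, never flick it or let it run away fast, never grip, lift or shove it by the sides (touch only the top quarter of it), and leave the other things alone.

Things in the scene. Friction and masses are not known exactly. Their poses are not given: they have to be found in the camera images.
- tube: camera tube: aluminium cylinder, two black bands, 60 mm diameter, 110 mm long, 0.45-0.9 kg, lying on the mat. Origin: its centre; own x = its axis, within 3 degrees of the mat's x; y, z turn as it rolls. Rolls easily; fingers pushing its top travel twice as far as it does: use short strokes. Over 15 N breaks it, 7-11 N on top suffices; 1 mm too deep is 10-20 N.
- mat: fixed grey plastic slab 200 mm (its x) by 300 mm (its y), 4 mm thick. Origin: centre of its underside, on the bench. Across it along x run three fixed aluminium bars, 160 mm long: the low kerb, beyond it the stop bar, and at the -y edge a 12 mm high back bar (mat y -147 to -135). The tube starts 30 to 100 mm short of the kerb and is rolled towards +y.
- kerb (a point): centre of the low kerb's top, at mat y = 50 mm, 8 mm above the bench; axes as the mat's. The kerb is 4 mm high above the mat and 5 mm wide (mat y 47.5 to 52.5). The tube touches it when its axis is at mat y = 32.5 mm, its top rises 4 mm as it climbs, and after 52.5 mm it drops into the seat by itself. Short of the kerb, over 0.24 m/s is running away.
- seat (a point): where the tube's centre lies when seated: mat x = 0, y = 69 mm, 34 mm above the bench; axes as the mat's. About 1.5 mm of play either way along y. White index lines, 3 mm wide, lie on the mat beside the tube's ends at this y. Beyond it the stop bar, 12 mm high, spans mat y 94.5 to 106.5 mm.
- slide_box: bystander: cardboard box of glass slides, 34 by 84 by 30 mm high; origin under its centre; stands on the bench
- dish: bystander: round lidded glass dish, 94 mm across, 17 mm high; origin under its centre; stands on the bench
- lens: bystander: small steel objective lens standing on the bench, 28 mm across, 46 mm high; origin under its centre
- bottle: bystander: small amber glass oil bottle, 32 mm across, 60 mm high; origin under its centre; stands on the bench
Not all that is in view belongs to the job. What is meant by the tube is not pink, red or yellow, and is the larger of those in its own colour.

How it is judged:
By the outcome, as a careful person would: the job done as asked, in the order asked, and still so for the second after the job is handed in, with the robot touching nothing.
It also fails if it takes over 64 s, if anything falls off the work surface, if the arm or the gripper's body presses on something with over 40 N, if the wrist force passes 120 N, or if a joint passes its speed limit or range.

## Working session

There is one attempt and no reset: what is moved stays moved. The work goes in short steps, Python scripts to look and compute and a tool call to move; the robot and the scene stay as the last step left them, time stands still between calls to the robot, and variables do not carry over. Pictures are saved under pics/ and viewed, at most 10 in all, crops included, and the job is handed in when it is done.

Besides the shell and the picture viewer there is one more tool, called after "Request:" in YAML: its name, and indented under it one key for each argument. send_rows: Moves the arm, as the interface text tells. Its arguments: {"type":"object","properties":{"plan":{"type":"array","items":{"type":"array","items":{"type":"array","items":{"type":"number"}}}},"fingers":{"type":"number"}},"required":["plan"]}

```bash
mkdir -p pics; python3 - <<'E'
from plant import ctrl
import cv2,numpy as np,pickle
d={}
for n in("scene","top"):
    s=ctrl.snapshot(n);d[n]=s;cv2.imwrite(f"pics/{n}0.png",s["img"][:,:,::-1])
    print(n,np.round(s["K"],1).tolist(),np.round(s["pose"],4).tolist())
pickle.dump(d,open("s0.pkl","wb"))
print(ctrl.get_obs())
E
```

```text
scene [[472.9, 0.0, 283.1], [0.0, 472.9, 207.3], [0.0, 0.0, 1.0]] [[-0.7152, 0.4157, -0.5618, 1.0855], [0.6987, 0.4068, -0.5884, 0.4969], [-0.0161, -0.8134, -0.5815, 0.5553], [0.0, 0.0, 0.0, 1.0]]
top [[395.4, 0.0, 279.9], [0.0, 395.4, 205.1], [0.0, 0.0, 1.0]] [[-0.0251, -0.9845, 0.1735, 0.4796], [-0.9997, 0.0248, -0.0042, -0.0473], [-0.0002, -0.1735, -0.9848, 0.8259], [0.0, 0.0, 0.0, 1.0]]
{'clock': 0.1, 'joint_pos': array([-6.03271230e+01,  2.05873047e+01,  6.38007702e-01, -1.57916268e-02,
       -7.01367830e+01, -1.65063082e+01]), 'qvel': array([-0.03544058, -0.19083701,  0.13070538,  0.00666218, -0.02974473,
       -0.05894499]), 'tau': array([-2.94946905e-03, -5.84164381e+01,  2.93752849e+01,  7.01557472e+00,
        1.01719686e-02, -4.27323141e-05]), 'tool_pos': array([ 0.15361278, -0.65685786,  0.24451507]), 'orientation': array([ 1.79913249e+02, -1.02250067e-02, -1.66838800e+02]), 'force': array([ 0.09616836, -0.90528851,  0.6267216 ]), 'moment': array([0.02138494, 0.05339248, 0.03766221]), 'gripper_force': 0.0, 'opening': 0.08744278330370105}
```

View pics/top0.png

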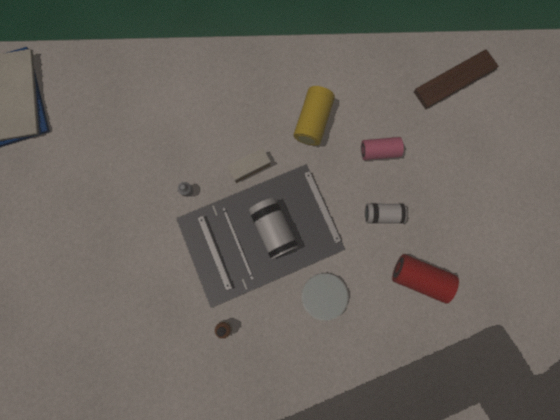

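View pics/scene0.png

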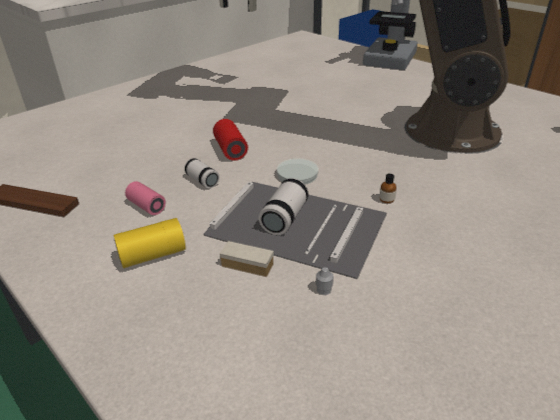

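The candidates in the top view are the grey/black-banded cylinder on the mat at (273,228), a smaller one with the same look at (385,213), and yellow (315,115), pink (383,149) and red (426,279). The one on the mat fits, because it is the larger of the aluminium pair. I'll confirm it in an enlarged crop.

```bash
python3 - <<'E'
import cv2,pickle
d=pickle.load(open("s0.pkl","rb"))
im=d["top"]["img"][155:315,170:383,::-1]
im=cv2.resize(im,None,fx=3.7,fy=3.7,interpolation=cv2.INTER_CUBIC)
im=cv2.convertScaleAbs(im,alpha=1.6)
cv2.imwrite("pics/crop.png",im);print(im.shape)
E
```

```text
(592, 788, 3)
```

View pics/crop.png

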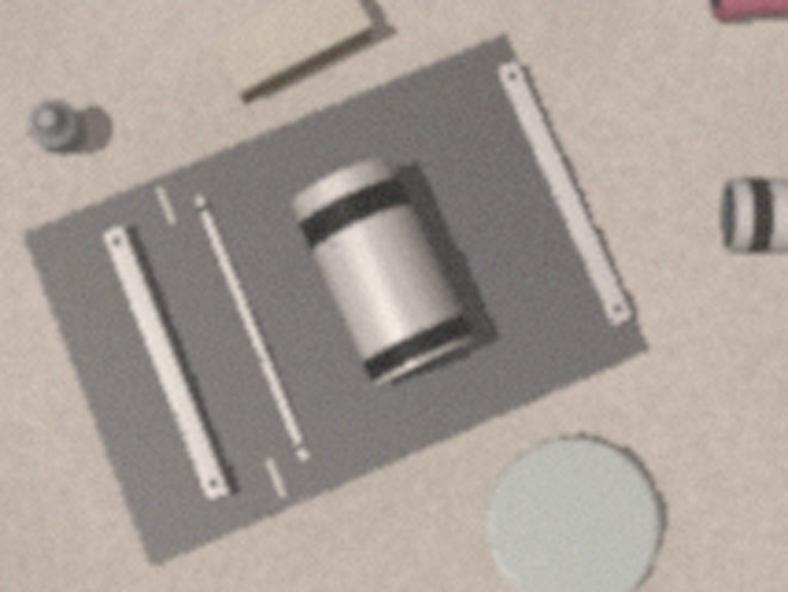

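The crop confirms the tube: the large banded cylinder on the mat, its centre near crop (383,275). The small twin sits at the right edge, off the mat. The kerb ends are at crop (200,200) and (304,456), and the index lines at (167,206) and (276,477).

```bash
cat > fit.py <<'E'
import numpy as np,cv2
from scipy.optimize import least_squares
def proj(s,P):
    T=np.linalg.inv(s["pose"]);c=np.asarray(P)@T[:3,:3].T+T[:3,3];p=c@s["K"].T;return p[:,:2]/p[:,2:]
def m2w(m,P):
    P=np.asarray(P,float);c,s_=np.cos(m[2]),np.sin(m[2])
    return np.c_[m[0]+c*P[:,0]-s_*P[:,1],m[1]+s_*P[:,0]+c*P[:,1],P[:,2]]
def cyl(t,z=.034):
    a=np.linspace(0,2*np.pi,72);P=np.concatenate([np.c_[0*a+e,.03*np.cos(a),z+.03*np.sin(a)] for e in(-.055,.055)])
    return m2w(t,P)
def fit_tube(views,x0,z=.034):  # views: list of (snap, contour pts)
    def r(t):
        o=[]
        for s,pts in views:
            h=cv2.convexHull(proj(s,cyl(t,z)).astype(np.float32))
            o+=[cv2.pointPolygonTest(h,(float(p[0]),float(p[1])),True) for p in pts]
        return o
    return least_squares(r,x0,diff_step=1e-3,x_scale=[.01,.01,.05],loss="soft_l1")
E
python3 - <<'E'
import pickle,numpy as np
from fit import *
s=pickle.load(open("s0.pkl","rb"))["top"]
c=lambda l:np.array(l,float)/3.7+[170-.36,155-.36]
obj=[[.1,-.15,.004],[-.1,-.15,.004],[-.1,.15,.004],[.1,.15,.004],[.08,.05,.008],[-.08,.05,.008],[.08,-.141,.016],[-.08,-.141,.016],[.08,.1005,.016],[-.08,.1005,.016]]
px=c([[508,34],[648,350],[153,565],[26,232],[200,198],[306,459],[509,65],[622,322],[118,229],[215,496]])
f=least_squares(lambda m:(proj(s,m2w(m,obj))-px).ravel(),[.45,-.05,.4])
m=f.x;print("mat",m,np.degrees(m[2]));print(np.round(f.fun.reshape(-1,2),1).tolist())
print("index px",(proj(s,m2w(m,[[0.09,.069,.004],[-.09,.069,.004]]))-c([[167,206],[276,477]])).round(2).tolist())
pts=c([[296,205],[304,232],[325,278],[345,325],[370,378],[405,180],[425,228],[450,285],[473,330],[380,384],[430,365],[475,340],[310,183],[345,165],[380,158]])
t=fit_tube([(s,pts)],[m[0],m[1],m[2]]);print("tube",t.x,np.degrees(t.x[2]),np.round(t.fun,1))
R=np.array([[np.cos(m[2]),np.sin(m[2])],[-np.sin(m[2]),np.cos(m[2])]])
print("tube in mat mm",R@(t.x[:2]-m[:2])*1e3,"dyaw",np.degrees(t.x[2]-m[2]))
np.save("mat.npy",m)
E
```

```text
mat [ 0.56556315 -0.00819499  0.37450955] 21.45781678070076
[[0.0, -0.2], [0.9, 0.4], [-0.6, 0.4], [-0.7, -0.0], [-0.2, -0.8], [0.0, 0.2], [0.0, -0.2], [0.8, 0.3], [-1.3, -0.4], [1.0, 0.2]]
index px [[-1.1, -3.45], [1.47, 3.57]]
tube [ 0.57330886 -0.03599915  0.39108517] 22.407529915033454 [ 0.3 -0.6 -0.3 -0.4  0.1 -0.5 -0.1  0.1 -0.6  0.  -0.4 -0.  -0.4 -0.5
  0.6]
tube in mat mm [ -2.96237272 -28.71048532] dyaw 0.9497131343326946
```

The rows are not in the units I measure in: shifts go in shares of 50 cm and turns go in shares of 120 degrees. I convert before sending: -24 cm / 50 = -0.48, 22 cm / 50 = 0.44, -49 degrees / 120 = -0.4083.

Request:
send_rows:
  plan:
    - [[-0.06,0.055,0.006,0,0,-0.05],[-0.12,0.11,0.012,0,0,-0.1],[-0.18,0.165,0.02,0,0,-0.15],[-0.24,0.22,0.026,0,0,-0.2],[-0.3,0.275,0.032,0,0,-0.25],[-0.36,0.33,0.04,0,0,-0.3],[-0.42,0.385,0.04,0,0,-0.35],[-0.48,0.44,0.04,0,0,-0.4083]]
  fingers: 0

```text
clock: 0.77
tool_pos: [0.3377, -0.3864, 0.2249]
orientation: [180.0, 0.0, -117.6]
force: [0.9, -0.4, 0.6]
opening: 0.0396
gripper_force: 0.0
```

```bash
cat > go.py <<'E'
import sys,numpy as np
from plant import ctrl
from scipy.spatial.transform import Rotation as Ro
# usage: go.py matx maty z : shift in tool cm and yaw turn to reach (tool yaw = mat yaw - 90)
m=np.load("mat.npy");o=ctrl.get_obs()
R=Ro.from_euler("xyz",o["orientation"],degrees=True)
Rm=np.array([[np.cos(m[2]),-np.sin(m[2])],[np.sin(m[2]),np.cos(m[2])]])
p=Rm.T@(o["tool_pos"][:2]-m[:2])*1e3
print("t",o["clock"],"mat xy",p.round(2),"z",(o["tool_pos"][2]*1e3).round(2),"rpy",o["orientation"].round(2),"F",o["force"].round(2),"j",o["joint_pos"].round(0),"op",o["opening"])
if len(sys.argv)>1:
    a=[float(v)/1e3 for v in sys.argv[1:4]]
    g=np.r_[Rm@a[:2]+m[:2],a[2]]
    G=Ro.from_euler("xyz",[180,0,np.degrees(m[2])-90],degrees=True)
    print("shift cm",(R.inv().apply(g-o["tool_pos"])*100).round(2),"turn",(R.inv()*G).as_rotvec(degrees=True).round(2))
E
python3 go.py -3 -36.7 150
```

```text
t 0.7667 mat xy [-350.45 -268.64] z 224.94 rpy [ 1.7996e+02  1.0000e-02 -1.1756e+02] F [ 0.9  -0.37  0.58] j [-27.   6. -21.  -0. -63.  -1.] op 0.03960978981760787
shift cm [-41.44  -5.28   7.5 ] turn [ 3.000e-02  3.000e-02 -4.902e+01]
```

Converted, -32 cm / 50 = -0.64, -28 cm / 50 = -0.56, -49 degrees / 120 = -0.4083.

Request:
send_rows:
  plan:
    - [[-0.08,-0.01,0.014,0,0,-0.05],[-0.16,-0.02,0.028,0,0,-0.1],[-0.24,-0.03,0.042,0,0,-0.15],[-0.32,-0.04,0.056,0,0,-0.2],[-0.4,-0.05,0.07,0,0,-0.25],[-0.48,-0.06,0.084,0,0,-0.3],[-0.56,-0.07,0.098,0,0,-0.35],[-0.64,-0.08,0.11,0,0,-0.4083]]

```text
clock: 1.43
tool_pos: [0.5226, -0.1221, 0.1699]
orientation: [180.0, 0.0, -68.5]
force: [0.9, -0.9, 0.3]
opening: 0.0004
gripper_force: 0.0
```

```bash
python3 go.py -3 -36.7 150
```

```text
t 1.4333 mat xy [-81.68 -90.24] z 169.87 rpy [ 1.7999e+02  1.0000e-02 -6.8540e+01] F [ 0.87 -0.86  0.31] j [  8.  11. -23.  -0. -56.  14.] op 0.0003730294572499208
shift cm [-5.35 -7.87  1.99] turn [0.01 0.01 0.  ]
```

Converted, -7.9 cm / 50 = -0.158, -5.3 cm / 50 = -0.106.

Request:
send_rows:
  plan:
    - [[-0.036,-0.052,0.014,0,0,0],[-0.072,-0.104,0.028,0,0,0],[-0.106,-0.158,0.04,0,0,0],[-0.106,-0.158,0.04,0,0,0],[-0.106,-0.158,0.04,0,0,0]]

```text
clock: 1.85
tool_pos: [0.5768, -0.0447, 0.1492]
orientation: [179.9, 0.0, -68.7]
force: [-0.5, -0.9, 0.4]
opening: 0.0007
gripper_force: 0.0
```

```bash
python3 - <<'E'
from plant import ctrl
import cv2,pickle,numpy as np
d={n:ctrl.snapshot(n) for n in("wrist","scene")}
pickle.dump(d,open("s1.pkl","wb"))
cv2.imwrite("pics/w1.png",cv2.convertScaleAbs(d["wrist"]["img"][:,:,::-1],alpha=1.4))
print(d["wrist"]["K"].round(1).tolist(),d["wrist"]["pose"].round(4).tolist())
E
python3 go.py -3 -36.7 90
```

```text
[[301.8, 0.0, 281.5], [0.0, 301.8, 207.4], [0.0, 0.0, 1.0]] [[-0.9312, -0.3509, -0.0984, 0.6033], [-0.3644, 0.8979, 0.2469, -0.1106], [0.0017, 0.2658, -0.964, 0.289], [0.0, 0.0, 0.0, 1.0]]
t 1.95 mat xy [ -4.11 -39.26] z 149.96 rpy [ 1.7993e+02  1.0000e-02 -6.8820e+01] F [ 0.35 -0.23 -0.13] j [ 15.  16. -19.  -0. -55.   6.] op 0.0006519093774558658
shift cm [-0.25 -0.12  6.  ] turn [ 0.07  0.01 -0.28]
```

View pics/w1.png

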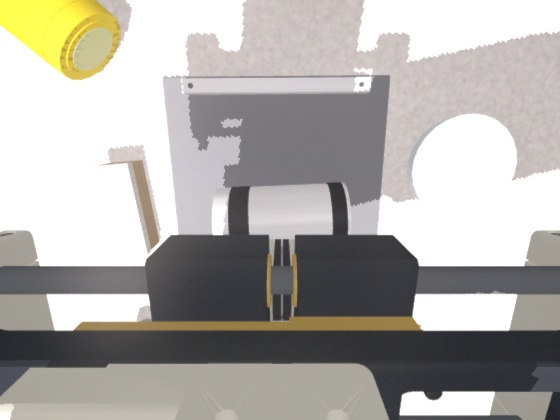

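The wrist view shows the back bar at the top, with ends (183,85) and (370,82), and the tube at x 214–350 with its upper edge at y≈185. The closed fingers, around (281,280), hide its other side.

```bash
python3 - <<'E'
import pickle,numpy as np
from fit import *
s=pickle.load(open("s0.pkl","rb"));w=pickle.load(open("s1.pkl","rb"))["wrist"]
m0=np.load("mat.npy")
c=lambda l:np.array(l,float)/3.7+[170-.36,155-.36]
obj=[[.1,-.15,.004],[-.1,-.15,.004],[-.1,.15,.004],[.1,.15,.004],[.08,.05,.008],[-.08,.05,.008],[.08,-.141,.016],[-.08,-.141,.016],[.08,.1005,.016],[-.08,.1005,.016]]
px=c([[508,34],[648,350],[153,565],[26,232],[200,198],[306,459],[509,65],[622,322],[118,229],[215,496]])
ow=[[.1,-.15,.004],[-.1,-.15,.004],[.08,-.147,.016],[-.08,-.147,.016],[.08,-.135,.016],[-.08,-.135,.016]]
pw=np.array([[165,77],[389,76],[183,78],[370,76],[183,94],[372,91]],float)
os_=[[-.1,-.15,.004],[.1,-.15,.004],[.1,.15,.004],[-.1,.15,.004]]
ps=np.array([[249,185],[208,236],[356,269],[385,217]],float)
print("wrist res",np.round(proj(w,m2w(m0,ow))-pw,1).tolist());print("scene res",np.round(proj(s["scene"],m2w(m0,os_))-ps,1).tolist())
f=least_squares(lambda m:np.r_[(proj(s["top"],m2w(m,obj))-px).ravel(),(proj(w,m2w(m,ow))-pw).ravel(),(proj(s["scene"],m2w(m,os_))-ps).ravel()],m0,loss="soft_l1")
m=f.x;print("mat",m,np.degrees(m[2]))
pt=c([[296,205],[304,232],[325,278],[345,325],[370,378],[405,180],[425,228],[450,285],[473,330],[380,384],[430,365],[475,340],[310,183],[345,165],[380,158]])
tw=np.array([[214,200],[214,220],[230,187],[260,185],[290,184],[335,182],[350,190],[351,215]],float)
for v in([(s["top"],pt)],[(w,tw)],[(s["top"],pt),(w,tw)]):
    t=fit_tube(v,[.573,-.036,.39]);R=np.array([[np.cos(m[2]),np.sin(m[2])],[-np.sin(m[2]),np.cos(m[2])]])
    print("tube",t.x,"in mat",R@(t.x[:2]-m[:2])*1e3,"dyaw",np.degrees(t.x[2]-m[2]),np.abs(t.fun).max().round(1))
np.save("mat.npy",m)
E
```

```text
wrist res [[-1.2, -1.1], [3.5, -0.4], [-0.3, -0.5], [3.5, 1.3], [0.9, -1.2], [0.3, 1.5]]
scene res [[3.0, -5.5], [-4.8, -4.0], [1.6, 7.2], [2.4, -6.1]]
mat [ 0.56568416 -0.00814285  0.37945506] 21.741173478774094
tube [ 0.57331256 -0.03599874  0.39108792] in mat [ -3.23245513 -28.70007928] dyaw 0.6665137060233574 0.6
tube [ 0.57221631 -0.03657097  0.41896072] in mat [ -4.46268559 -28.82553534] dyaw 2.263507490347046 2.1
tube [ 0.57258247 -0.03636585  0.40851028] in mat [ -4.04659698 -28.77063285] dyaw 1.6647414569629544 1.6
```

Converted, 6.2 cm / 50 = 0.124, 5.5 cm / 50 = 0.11, -0.2 degrees / 120 = -0.0017.

Request:
send_rows:
  plan:
    - [[-0.002,0,0.03,0,0,-0.0008],[-0.004,0,0.06,0,0,-0.0017],[-0.005,0,0.09,0,0,-0.0017],[-0.005,0,0.11,0,0,-0.0017],[-0.005,0,0.124,0,0,-0.0017],[-0.005,0,0.124,0,0,-0.0017],[-0.005,0,0.124,0,0,-0.0017]]

```text
clock: 2.53
tool_pos: [0.5757, -0.0442, 0.0886]
orientation: [180.0, -0.0, -68.7]
force: [0.0, 0.2, 0.6]
opening: 0.0007
gripper_force: 0.0
```

```bash
python3 - <<'E'
from plant import ctrl
import cv2,pickle,numpy as np
d=ctrl.snapshot("scene");pickle.dump(d,open("s2.pkl","wb"))
im=d["img"][150:290,180:400,::-1];im=cv2.resize(im,None,fx=3.6,fy=3.6,interpolation=cv2.INTER_CUBIC)
cv2.imwrite("pics/s2.png",cv2.convertScaleAbs(im,alpha=1.2))
E
python3 go.py -3.5 -36.7 83
```

```text
t 2.5833 mat xy [ -3.63 -37.19] z 89.0 rpy [-1.7996e+02 -2.0000e-02 -6.8650e+01] F [-0.76  0.55  0.13] j [ 15.  20. -23.   0. -47.   6.] op 0.0003194665647550211
shift cm [-0.05 -0.01  0.6 ] turn [-0.04 -0.02 -0.39]
```

View pics/s2.png

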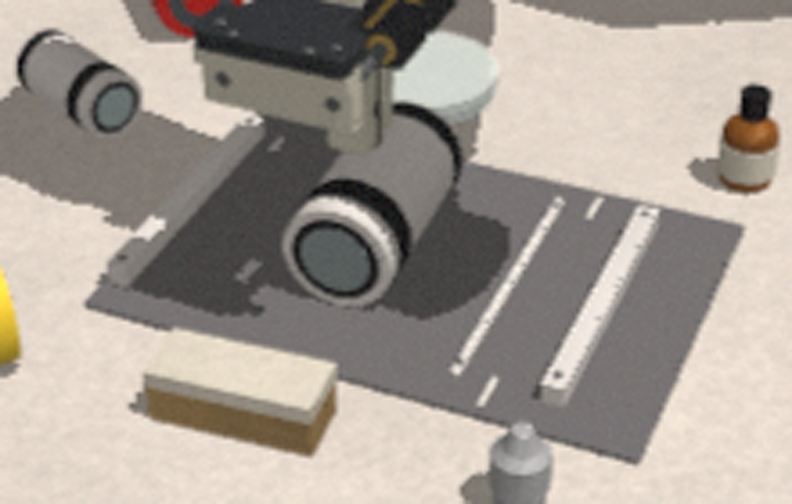

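The scene view shows the fingertips at crop (355,140), just above the middle of the tube, which hasn't moved. I'll descend in small steps.

Converted, 0.45 cm / 50 = 0.009, 0.4 cm / 50 = 0.008, -0.3 degrees / 120 = -0.0025.

Request:
send_rows:
  plan:
    - [[-0.001,0,0.004,0,0,-0.0008],[-0.001,0,0.008,0,0,-0.0017],[-0.001,0,0.009,0,0,-0.0025],[-0.001,0,0.009,0,0,-0.0025]]

```text
clock: 2.92
tool_pos: [0.5755, -0.0433, 0.0839]
orientation: [-180.0, 0.0, -68.3]
force: [0.0, -0.7, -0.2]
opening: 0.0002
gripper_force: 0.0
```

Converted, 0.03 cm / 50 = 0.0006.

Request:
send_rows:
  plan:
    - [[0,0,0.0006,0,0,0],[0,0,0.0006,0,0,0]]

```text
clock: 3.08
tool_pos: [0.5755, -0.0433, 0.0836]
orientation: [-180.0, -0.0, -68.3]
force: [-0.7, 0.1, -0.3]
opening: 0.0005
gripper_force: 0.0
```

Request:
send_rows:
  plan:
    - [[0,0,0.0006,0,0,0],[0,0,0.0006,0,0,0]]

```text
clock: 3.25
tool_pos: [0.5756, -0.0433, 0.0833]
orientation: [-180.0, -0.0, -68.3]
force: [-0.6, -0.5, 0.6]
opening: 0.0005
gripper_force: 0.0
```

Converted, 0.03 cm / 50 = 0.0006.

Request:
send_rows:
  plan:
    - [[0,0,0.0006,0,0,0],[0,0,0.0006,0,0,0]]

```text
clock: 3.42
tool_pos: [0.5756, -0.0433, 0.0831]
orientation: [-180.0, -0.0, -68.3]
force: [-0.7, -0.1, 1.0]
opening: 0.0005
gripper_force: 0.6
```

Converted, 0.03 cm / 50 = 0.0006.

Request:
send_rows:
  plan:
    - [[0,0,0.0006,0,0,0],[0,0,0.0006,0,0,0]]

```text
clock: 3.58
tool_pos: [0.5757, -0.0434, 0.083]
orientation: [-180.0, -0.0, -68.3]
force: [-1.1, -0.9, 3.7]
opening: 0.0004
gripper_force: 2.0
```

Converted, 0.03 cm / 50 = 0.0006.

Request:
send_rows:
  plan:
    - [[0,0,0.0006,0,0,0],[0,0,0.0006,0,0,0]]

```text
clock: 3.75
tool_pos: [0.5757, -0.0435, 0.083]
orientation: [-180.0, -0.0, -68.3]
force: [-2.2, -1.0, 6.2]
opening: 0.0003
gripper_force: 3.3
```

Converted, -0.9 cm / 50 = -0.018, -0.6 cm / 50 = -0.012.

Request:
send_rows:
  plan:
    - [[-0.002,0,0,0,0,0],[-0.006,0,0,0,0,0],[-0.012,0,0,0,0,0],[-0.018,0,0,0,0,0]]

```text
clock: 4.08
tool_pos: [0.5721, -0.0352, 0.083]
orientation: [180.0, -0.0, -68.3]
force: [-3.0, -1.5, 7.4]
opening: 0.0005
gripper_force: 3.9
```

Converted, -2 cm / 50 = -0.04, -1.5 cm / 50 = -0.03.

Request:
send_rows:
  plan:
    - [[-0.006,0,0,0,0,0],[-0.012,0,0,0,0,0],[-0.018,0,0,0,0,0],[-0.024,0,0,0,0,0],[-0.03,0,0,0,0,0],[-0.036,0,0,0,0,0],[-0.04,0,0,0,0,0],[-0.04,0,0,0,0,0]]

```text
clock: 4.75
tool_pos: [0.564, -0.0166, 0.0829]
orientation: [179.9, -0.0, -68.3]
force: [-4.4, -1.9, 8.9]
opening: 0.0008
gripper_force: 4.5
```

```bash
python3 - <<'E'
from plant import ctrl
import cv2,pickle,numpy as np
d=ctrl.snapshot("scene");pickle.dump(d,open("s3.pkl","wb"))
im=d["img"][150:290,180:400,::-1];im=cv2.resize(im,None,fx=3.6,fy=3.6,interpolation=cv2.INTER_CUBIC)
cv2.imwrite("pics/s3.png",cv2.convertScaleAbs(im,alpha=1.2))
E
python3 go.py
```

```text
t 4.8 mat xy [-4.66 -7.33] z 82.87 rpy [ 1.7993e+02 -1.0000e-02 -6.8320e+01] F [-4.84 -1.7   8.29] j [ 18.  19. -25.   0. -46.   3.] op 0.0003263208960506598
```

View pics/s3.png

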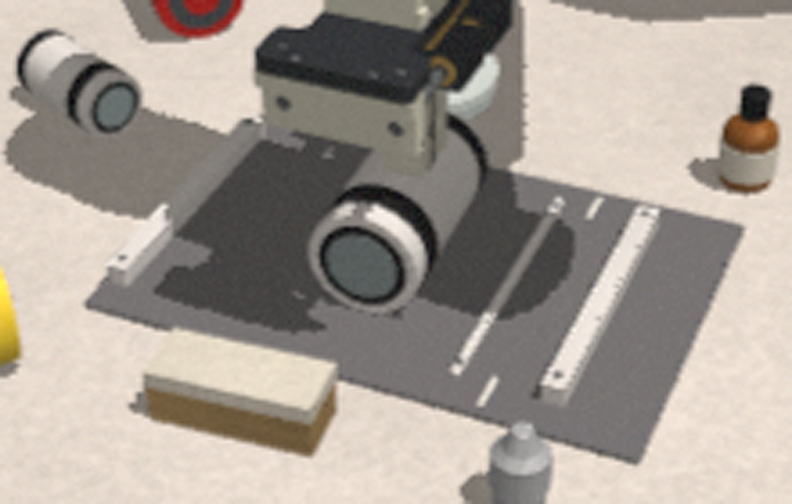

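Converted, -0.4 cm / 50 = -0.008, -0.15 cm / 50 = -0.003.

Request:
send_rows:
  plan:
    - [[0,0,-0.001,0,0,0],[0,0,-0.003,0,0,0],[0,0,-0.008,0,0,0],[0,0,-0.008,0,0,0]]

```text
clock: 5.13
tool_pos: [0.5652, -0.0162, 0.0867]
orientation: [-180.0, -0.0, -68.3]
force: [-0.2, 0.6, 0.1]
opening: 0.0008
gripper_force: 0.0
```

```bash
cat > disc.py <<'E'
# position (mat mm) of the tube's +x end-disc centre, from the scene camera
import numpy as np,cv2,pickle,sys
def disc(s,z=.034,m=np.load("mat.npy")):
    im=s["img"].astype(int);r0,c0=150,180
    sub=im[r0:290,c0:400];k=((sub[:,:,2]-sub[:,:,0])>5).astype(np.uint8)
    k=cv2.morphologyEx(k,cv2.MORPH_OPEN,np.ones((3,3)))
    n,_,st,ce=cv2.connectedComponentsWithStats(k)
    out=[]
    for i in range(1,n):
        if not(120<st[i,4]<900 and .6<st[i,2]/st[i,3]<1.7):continue
        u=ce[i]+[c0,r0];d=s["pose"][:3,:3]@np.linalg.inv(s["K"])@[u[0],u[1],1];o=s["pose"][:3,3]
        p=(o+d*(z-o[2])/d[2])[:2]-m[:2]
        c,q=np.cos(m[2]),np.sin(m[2]);out.append((u.round(1).tolist(),int(st[i,4]),[round((c*p[0]+q*p[1])*1e3,1),round((-q*p[0]+c*p[1])*1e3,1)]))
    return out
if __name__=="__main__":
    from plant import ctrl
    for f in sys.argv[1:]:
        print(f,disc(pickle.load(open(f,"rb"))))
    s=ctrl.snapshot("scene");print("now",disc(s))
E
sed -i 's/s2=/s2=/' disc.py; python3 disc.py s2.pkl s3.pkl; python3 go.py
```

```text
s2.pkl []
s3.pkl []
now []
t 5.1833 mat xy [-3.54 -7.3 ] z 86.52 rpy [-179.97    0.    -68.33] F [ 0.26 -0.09  0.54] j [ 18.  19. -25.  -0. -46.   3.] op 0.0006099092354979128
```

```bash
python3 - <<'E'
import pickle
for f,(x,y) in(("s2.pkl",(273,221)),("s3.pkl",(280,224))):
    i=pickle.load(open(f,"rb"))["img"];print(i[y-2:y+3:2,x-4:x+5:4].tolist(),i[y+12,x-30:x-25].tolist(), i[y-20,x+10].tolist())
E
```

```text
[[[72, 76, 74], [73, 78, 78], [76, 82, 78]], [[72, 79, 76], [75, 78, 77], [73, 77, 78]], [[72, 76, 73], [76, 80, 79], [74, 78, 76]]] [[59, 56, 58], [55, 52, 53], [59, 57, 55], [57, 55, 53], [61, 60, 58]] [90, 88, 86]
[[[74, 80, 78], [73, 78, 77], [70, 75, 75]], [[73, 78, 78], [73, 77, 77], [72, 77, 75]], [[76, 81, 79], [75, 79, 79], [72, 78, 76]]] [[60, 59, 58], [62, 62, 58], [59, 55, 56], [59, 59, 55], [61, 60, 59]] [19, 13, 20]
```

```bash
sed -i 's/im=s\["img"\].astype(int)/im=cv2.GaussianBlur(s["img"].astype(np.float32),(5,5),0)/; s/k=((sub\[:,:,2\]-sub\[:,:,0\])>5)/k=((sub[:,:,1]-sub[:,:,0]>1.8)\&(abs(sub[:,:,1]-78)<16))/' disc.py; python3 disc.py s2.pkl s3.pkl
```

```text
s2.pkl [([272.6, 221.5], 223, [np.float64(54.8), np.float64(-26.4)])]
s3.pkl [([280.1, 223.4], 223, [np.float64(54.5), np.float64(-11.6)])]
now [([280.1, 223.4], 221, [np.float64(54.7), np.float64(-11.6)])]
```

Converted, 1.45 cm / 50 = 0.029, 1 cm / 50 = 0.02.

Request:
send_rows:
  plan:
    - [[0.01,0,0,0,0,0],[0.02,0,0,0,0,0],[0.029,0,0,0,0,0],[0.029,0,0.004,0,0,0],[0.029,0,0.0068,0,0,0],[0.029,0,0.0072,0,0,0],[0.029,0,0.0072,0,0,0]]

```text
clock: 5.82
tool_pos: [0.5702, -0.0301, 0.083]
orientation: [180.0, -0.0, -68.3]
force: [-1.7, -0.0, 4.4]
opening: 0.0007
gripper_force: 2.0
```

Converted, 0.03 cm / 50 = 0.0006.

Request:
send_rows:
  plan:
    - [[0,0,0.0006,0,0,0],[0,0,0.0006,0,0,0]]

```text
clock: 5.98
tool_pos: [0.5703, -0.03, 0.0829]
orientation: [-180.0, -0.0, -68.3]
force: [-2.2, -0.6, 6.5]
opening: 0.0003
gripper_force: 3.1
```

Converted, -1.9 cm / 50 = -0.038, -1.5 cm / 50 = -0.03.

Request:
send_rows:
  plan:
    - [[-0.002,0,0,0,0,0],[-0.007,0,0,0,0,0],[-0.014,0,0,0,0,0],[-0.022,0,0,0,0,0],[-0.03,0,0,0,0,0],[-0.038,0,0,0,0,0]]

```text
clock: 6.48
tool_pos: [0.5626, -0.0124, 0.0829]
orientation: [179.9, -0.0, -68.3]
force: [-3.7, -0.8, 8.9]
opening: 0.0005
gripper_force: 4.2
```

Converted, -1.2 cm / 50 = -0.024, -1.1 cm / 50 = -0.022.

Request:
send_rows:
  plan:
    - [[-0.008,0,0,0,0,0],[-0.016,0,0,0,0,0],[-0.022,0,0,0,0,0],[-0.024,0,0,0,0,0],[-0.024,0,0,0,0,0]]

```text
clock: 6.9
tool_pos: [0.5578, -0.0013, 0.0828]
orientation: [179.9, -0.0, -68.3]
force: [-5.0, -1.1, 8.1]
opening: 0.0001
gripper_force: 4.4
```

Converted, -0.4 cm / 50 = -0.008, -0.15 cm / 50 = -0.003.

Request:
send_rows:
  plan:
    - [[0,0,-0.001,0,0,0],[0,0,-0.003,0,0,0],[0,0,-0.008,0,0,0]]

```text
clock: 7.15
tool_pos: [0.5585, -0.001, 0.0862]
orientation: [180.0, 0.0, -68.3]
force: [-0.2, -0.3, 0.4]
opening: 0.0004
gripper_force: 0.0
```

```bash
python3 disc.py; python3 go.py
```

```text
now [([288.3, 225.5], 227, [np.float64(54.6), np.float64(4.7)])]
t 7.2 mat xy [-3.56  9.21] z 86.81 rpy [-179.98   -0.    -68.33] F [-0.29  1.01  0.37] j [ 20.  19. -26.   0. -46.   2.] op 0.00041372117668685783
```

Converted, 1.45 cm / 50 = 0.029, 1 cm / 50 = 0.02.

Request:
send_rows:
  plan:
    - [[0.01,0,0,0,0,0],[0.02,0,0,0,0,0],[0.029,0,0,0,0,0],[0.029,0,0.004,0,0,0],[0.029,0,0.007,0,0,0],[0.029,0,0.0078,0,0,0],[0.029,0,0.0078,0,0,0]]

```text
clock: 7.78
tool_pos: [0.5642, -0.0148, 0.083]
orientation: [-180.0, -0.0, -68.3]
force: [-2.1, -0.0, 5.7]
opening: 0.0004
gripper_force: 2.8
```

Converted, -1.9 cm / 50 = -0.038, -1.5 cm / 50 = -0.03.

Request:
send_rows:
  plan:
    - [[-0.002,0,0,0,0,0],[-0.007,0,0,0,0,0],[-0.014,0,0,0,0,0],[-0.022,0,0,0,0,0],[-0.03,0,0,0,0,0],[-0.038,0,0,0,0,0]]

```text
clock: 8.28
tool_pos: [0.5565, 0.0029, 0.0829]
orientation: [179.9, -0.0, -68.3]
force: [-2.3, -0.9, 8.2]
opening: 0.0006
gripper_force: 3.8
```

Converted, -1.2 cm / 50 = -0.024, -1.1 cm / 50 = -0.022.

Request:
send_rows:
  plan:
    - [[-0.008,0,0,0,0,0],[-0.016,0,0,0,0,0],[-0.022,0,0,0,0,0],[-0.024,0,0,0,0,0],[-0.024,0,0,0,0,0]]

```text
clock: 8.7
tool_pos: [0.5517, 0.014, 0.0828]
orientation: [179.9, -0.0, -68.3]
force: [-3.2, -1.2, 8.0]
opening: 0.0003
gripper_force: 3.9
```

Converted, -0.4 cm / 50 = -0.008, -0.15 cm / 50 = -0.003.

Request:
send_rows:
  plan:
    - [[0,0,-0.001,0,0,0],[0,0,-0.003,0,0,0],[0,0,-0.008,0,0,0]]

```text
clock: 8.95
tool_pos: [0.5525, 0.0143, 0.0862]
orientation: [180.0, 0.0, -68.3]
force: [0.3, 0.1, 0.6]
opening: 0.0003
gripper_force: 0.0
```

```bash
python3 disc.py; python3 go.py
```

```text
now [([296.5, 227.3], 230, [np.float64(53.7), np.float64(20.2)])]
t 9.0 mat xy [-3.51 25.7 ] z 86.92 rpy [-179.98   -0.    -68.33] F [0.88 0.5  0.95] j [ 22.  18. -26.   0. -46.  -0.] op 0.00018334577336765533
```

Converted, 1.45 cm / 50 = 0.029, 1 cm / 50 = 0.02.

Request:
send_rows:
  plan:
    - [[0.01,0,0,0,0,0],[0.02,0,0,0,0,0],[0.029,0,0,0,0,0],[0.029,0,0.004,0,0,0],[0.029,0,0.007,0,0,0],[0.029,0,0.0078,0,0,0],[0.029,0,0.0078,0,0,0]]

```text
clock: 9.58
tool_pos: [0.5581, 0.0005, 0.083]
orientation: [180.0, -0.0, -68.3]
force: [-1.5, -1.6, 5.2]
opening: 0.0005
gripper_force: 2.5
```

Converted, -1.7 cm / 50 = -0.034, -1.6 cm / 50 = -0.032.

Request:
send_rows:
  plan:
    - [[-0.002,0,0,0,0,0],[-0.007,0,0,0,0,0],[-0.014,0,0,0,0,0],[-0.022,0,0,0,0,0],[-0.028,0,0,0,0,0],[-0.032,0,0,0,0,0],[-0.034,0,0,0,0,0],[-0.034,0,0,0,0,0]]

```text
clock: 10.25
tool_pos: [0.5512, 0.0164, 0.0829]
orientation: [179.9, -0.0, -68.3]
force: [-1.7, -3.2, 6.4]
opening: 0.0007
gripper_force: 3.3
```

Converted, -0.4 cm / 50 = -0.008, -0.15 cm / 50 = -0.003.

Request:
send_rows:
  plan:
    - [[0,0,-0.001,0,0,0],[0,0,-0.003,0,0,0],[0,0,-0.008,0,0,0]]

```text
clock: 10.5
tool_pos: [0.5515, 0.0166, 0.0863]
orientation: [180.0, 0.0, -68.3]
force: [-0.3, -0.2, -0.7]
opening: 0.0007
gripper_force: 0.0
```

```bash
python3 disc.py; python3 go.py; python3 - <<'E'
from plant import ctrl
import cv2,pickle,numpy as np
d={n:ctrl.snapshot(n) for n in("scene","top")};pickle.dump(d,open("s4.pkl","wb"))
a=cv2.resize(d["scene"]["img"][185:275,245:375,::-1],None,fx=4.5,fy=4.5,interpolation=cv2.INTER_CUBIC)
cv2.imwrite("pics/s4.png",cv2.convertScaleAbs(a,alpha=1.3))
E
```

```text
now [([301.0, 228.4], 234, [np.float64(53.5), np.float64(28.8)])]
t 10.55 mat xy [-3.58 28.2 ] z 87.01 rpy [-179.99   -0.    -68.33] F [-0.15  0.19  0.34] j [ 22.  18. -26.   0. -46.  -0.] op 0.0004170715306298278
```

View pics/s4.png

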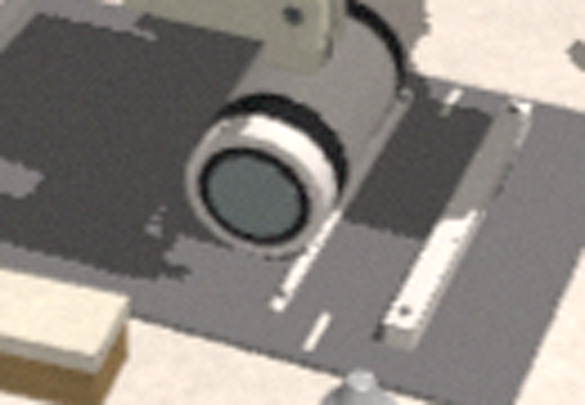

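The scene view shows the tube's end disc at crop (253,197), the kerb's end at (280,300) and the index line at (317,332). The tube is just short of the kerb.

```bash
python3 - <<'E'
import numpy as np,pickle
s=pickle.load(open("s4.pkl","rb"))["scene"];m=np.load("mat.npy")
def g(c,z):
    u=np.array(c)/4.5+[245,185]-.4;d=s["pose"][:3,:3]@np.linalg.inv(s["K"])@[u[0],u[1],1];o=s["pose"][:3,3]
    p=(o+d*(z-o[2])/d[2])[:2]-m[:2];c,q=np.cos(m[2]),np.sin(m[2]);return np.round([(c*p[0]+q*p[1])*1e3,(-q*p[0]+c*p[1])*1e3],1)
print("kerb end",g([279,304],.008),"idx",g([317,332],.004),"stop end",g([402,325],.016),"disc",g([253,197],.034))
print("kerb -x end",g([407,95],.008),"idx -x",g([453,98],.004))
E
```

```text
kerb end [81.5 51. ] idx [86.8 68.9] stop end [ 83.2 101.7] disc [53.6 28.5]
kerb -x end [-71.2  51.4] idx -x [-82.3  69.4]
```

Converted, 0.9 cm / 50 = 0.018, 0.5 cm / 50 = 0.01.

Request:
send_rows:
  plan:
    - [[0.01,0,0,0,0,0],[0.018,0,0,0,0,0],[0.018,0,0.004,0,0,0],[0.018,0,0.007,0,0,0],[0.018,0,0.0078,0,0,0],[0.018,0,0.0078,0,0,0]]

```text
clock: 11.15
tool_pos: [0.5552, 0.008, 0.083]
orientation: [180.0, -0.0, -68.3]
force: [-1.1, -0.5, 4.1]
opening: 0.0005
gripper_force: 2.1
```

Converted, -0.7 cm / 50 = -0.014, -0.6 cm / 50 = -0.012.

Request:
send_rows:
  plan:
    - [[-0.003,0,0,0,0,0],[-0.008,0,0,0,0,0],[-0.012,0,0,0,0,0],[-0.014,0,0,0,0,0],[-0.014,0,0,0,0,0]]

```text
clock: 11.57
tool_pos: [0.5521, 0.0149, 0.083]
orientation: [180.0, -0.0, -68.3]
force: [-2.6, -0.8, 5.3]
opening: 0.0006
gripper_force: 2.7
```

Converted, -0.1 cm / 50 = -0.002.

Request:
send_rows:
  plan:
    - [[-0.002,0,0,0,0,0],[-0.002,0,0,0,0,0]]

```text
clock: 11.73
tool_pos: [0.5518, 0.0157, 0.083]
orientation: [180.0, -0.0, -68.3]
force: [-1.6, -1.5, 5.2]
opening: 0.0002
gripper_force: 2.8
```

Converted, -0.1 cm / 50 = -0.002.

Request:
send_rows:
  plan:
    - [[-0.002,0,0,0,0,0],[-0.002,0,0,0,0,0]]

```text
clock: 11.9
tool_pos: [0.5514, 0.0166, 0.083]
orientation: [180.0, -0.0, -68.3]
force: [-1.6, -1.2, 5.8]
opening: 0.0003
gripper_force: 2.8
```

Converted, -0.1 cm / 50 = -0.002.

Request:
send_rows:
  plan:
    - [[-0.002,0,0,0,0,0],[-0.002,0,0,0,0,0]]

```text
clock: 12.07
tool_pos: [0.551, 0.0174, 0.083]
orientation: [180.0, -0.0, -68.3]
force: [-1.1, -2.3, 5.7]
opening: 0.0001
gripper_force: 2.8
```

Converted, -0.1 cm / 50 = -0.002.

Request:
send_rows:
  plan:
    - [[-0.002,0,0,0,0,0],[-0.002,0,0,0,0,0]]

```text
clock: 12.23
tool_pos: [0.5507, 0.0182, 0.083]
orientation: [180.0, -0.0, -68.3]
force: [-2.2, -2.5, 6.4]
opening: 0.0006
gripper_force: 3.1
```

Converted, -0.1 cm / 50 = -0.002.

Request:
send_rows:
  plan:
    - [[-0.002,0,0,0,0,0],[-0.002,0,0,0,0,0]]

```text
clock: 12.4
tool_pos: [0.5502, 0.019, 0.0831]
orientation: [179.9, -0.0, -68.3]
force: [-1.9, -2.9, 7.9]
opening: 0.0005
gripper_force: 3.6
```

Converted, -0.4 cm / 50 = -0.008, -0.15 cm / 50 = -0.003.

Request:
send_rows:
  plan:
    - [[0,0,-0.001,0,0,0],[0,0,-0.003,0,0,0],[0,0,-0.008,0,0,0],[0,0,-0.008,0,0,0]]

```text
clock: 12.73
tool_pos: [0.5508, 0.0197, 0.087]
orientation: [-180.0, 0.0, -68.3]
force: [-0.1, 0.3, -0.2]
opening: 0.0004
gripper_force: 0.0
```

```bash
python3 disc.py; python3 go.py
```

```text
now [([298.6, 227.7], 228, [np.float64(53.2), np.float64(24.1)])]
t 12.7833 mat xy [-3.55 31.34] z 86.87 rpy [-1.7998e+02  1.0000e-02 -6.8330e+01] F [-0.06 -0.85 -1.22] j [ 22.  18. -26.  -0. -45.  -1.] op 0.0008379618012897905
```

```bash
for i in 1 2 3 4; do python3 disc.py; done
```

```text
now [([297.9, 227.5], 238, [np.float64(53.2), np.float64(22.8)])]
now [([297.4, 227.6], 229, [np.float64(53.8), np.float64(22.0)])]
now [([296.7, 227.4], 229, [np.float64(53.8), np.float64(20.6)])]
now [([296.5, 227.3], 230, [np.float64(53.8), np.float64(20.3)])]
```

Request:
send_rows:
  plan:
    - [[0,0,0,0,0,0],[0,0,0,0,0,0],[0,0,0,0,0,0],[0,0,0,0,0,0],[0,0,0,0,0,0],[0,0,0,0,0,0]]

```text
clock: 13.48
tool_pos: [0.5506, 0.0194, 0.0867]
orientation: [-180.0, 0.0, -68.3]
force: [-0.1, -1.1, 0.4]
opening: 0.0003
gripper_force: 0.0
```

```bash
python3 disc.py;python3 disc.py
```

```text
now [([296.0, 227.1], 229, [np.float64(53.7), np.float64(19.2)])]
now [([296.0, 227.1], 230, [np.float64(53.7), np.float64(19.2)])]
```

Converted, 2.1 cm / 50 = 0.042, 1.8 cm / 50 = 0.036.

Request:
send_rows:
  plan:
    - [[0.012,0,0,0,0,0],[0.024,0,0,0,0,0],[0.036,0,0,0,0,0],[0.042,0,0,0,0,0],[0.042,0,0.004,0,0,0],[0.042,0,0.007,0,0,0],[0.042,0,0.008,0,0,0],[0.042,0,0.008,0,0,0]]

```text
clock: 14.25
tool_pos: [0.5584, -0.0002, 0.083]
orientation: [180.0, -0.0, -68.3]
force: [-1.4, -1.1, 3.8]
opening: 0.0006
gripper_force: 1.9
```

Converted, -2.1 cm / 50 = -0.042, -1.9 cm / 50 = -0.038.

Request:
send_rows:
  plan:
    - [[-0.003,0,0,0,0,0],[-0.009,0,0,0,0,0],[-0.016,0,0,0,0,0],[-0.024,0,0,0,0,0],[-0.032,0,0,0,0,0],[-0.038,0,0,0,0,0],[-0.042,0,0,0,0,0],[-0.042,0,0,0,0,0]]

```text
clock: 14.92
tool_pos: [0.5498, 0.0196, 0.0829]
orientation: [179.9, -0.0, -68.3]
force: [-3.0, -1.5, 5.8]
opening: 0.0008
gripper_force: 3.3
```

Converted, -0.4 cm / 50 = -0.008, -0.15 cm / 50 = -0.003.

Request:
send_rows:
  plan:
    - [[0,0,-0.001,0,0,0],[0,0,-0.003,0,0,0],[0,0,-0.008,0,0,0]]

```text
clock: 15.17
tool_pos: [0.5504, 0.0196, 0.0864]
orientation: [180.0, 0.0, -68.3]
force: [-0.8, -0.4, 0.6]
opening: 0.0007
gripper_force: 0.0
```

```bash
python3 disc.py; python3 disc.py; python3 go.py
```

```text
now [([301.7, 228.4], 232, [np.float64(53.2), np.float64(30.0)])]
now [([301.9, 228.5], 235, [np.float64(53.2), np.float64(30.4)])]
t 15.2667 mat xy [-3.43 31.29] z 87.03 rpy [-179.96   -0.    -68.33] F [ 0.02 -0.07  0.54] j [ 22.  18. -26.   0. -45.  -1.] op 0.0003738529259011314
```

Converted, 1.5 cm / 50 = 0.03, 1 cm / 50 = 0.02.

Request:
send_rows:
  plan:
    - [[0.01,0,0,0,0,0],[0.02,0,0,0,0,0],[0.03,0,0,0,0,0],[0.03,0,0.004,0,0,0],[0.03,0,0.0076,0,0,0],[0.03,0,0.0084,0,0,0],[0.03,0,0.0084,0,0,0]]

```text
clock: 15.85
tool_pos: [0.5563, 0.0053, 0.0828]
orientation: [-180.0, -0.0, -68.3]
force: [-1.0, -0.1, 4.4]
opening: -0.0
gripper_force: 1.9
```

Converted, -0.4 cm / 50 = -0.008, -0.25 cm / 50 = -0.005.

Request:
send_rows:
  plan:
    - [[-0.002,0,0,0,0,0],[-0.005,0,0,0,0,0],[-0.008,0,0,0,0,0],[-0.008,0,0,0,0,0]]

```text
clock: 16.18
tool_pos: [0.5545, 0.0094, 0.0828]
orientation: [180.0, -0.0, -68.3]
force: [-2.1, -0.2, 5.5]
opening: -0.0002
gripper_force: 2.9
```

Converted, -0.2 cm / 50 = -0.004, 0.01 cm / 50 = 0.0002.

Request:
send_rows:
  plan:
    - [[-0.002,0,0.0002,0,0,0],[-0.004,0,0.0002,0,0,0],[-0.004,0,0.0002,0,0,0]]

```text
clock: 16.43
tool_pos: [0.5537, 0.0111, 0.0829]
orientation: [180.0, -0.0, -68.3]
force: [-2.6, -1.7, 6.8]
opening: 0.0006
gripper_force: 3.4
```

Converted, -0.1 cm / 50 = -0.002.

Request:
send_rows:
  plan:
    - [[-0.002,0,0,0,0,0],[-0.002,0,0,0,0,0]]

```text
clock: 16.6
tool_pos: [0.5534, 0.0118, 0.0829]
orientation: [180.0, -0.0, -68.3]
force: [-2.3, -2.9, 7.1]
opening: 0.0006
gripper_force: 3.5
```

```bash
python3 disc.py; python3 go.py
```

```text
now [([303.8, 228.9], 236, [np.float64(53.0), np.float64(34.1)])]
t 16.65 mat xy [-4.04 23.04] z 82.9 rpy [ 1.7998e+02 -3.0000e-02 -6.8310e+01] F [-1.97 -3.59  6.83] j [ 22.  18. -26.   0. -45.   0.] op 0.000242488612118305
```

Converted, -0.1 cm / 50 = -0.002, -0.015 cm / 50 = -0.0003.

Request:
send_rows:
  plan:
    - [[-0.002,0,-0.0003,0,0,0],[-0.002,0,-0.0003,0,0,0]]

```text
clock: 16.82
tool_pos: [0.5529, 0.0126, 0.083]
orientation: [180.0, -0.0, -68.3]
force: [-2.3, -2.8, 7.2]
opening: 0.0002
gripper_force: 3.6
```

Converted, -0.1 cm / 50 = -0.002, -0.02 cm / 50 = -0.0004.

Request:
send_rows:
  plan:
    - [[-0.002,0,-0.0004,0,0,0],[-0.002,0,-0.0004,0,0,0]]

```text
clock: 16.98
tool_pos: [0.5524, 0.0135, 0.0832]
orientation: [180.0, -0.0, -68.3]
force: [-2.3, -2.8, 7.1]
opening: 0.0006
gripper_force: 3.6
```

Converted, -0.2 cm / 50 = -0.004, -0.1 cm / 50 = -0.002.

Request:
send_rows:
  plan:
    - [[-0.002,0,-0.0004,0,0,0],[-0.004,0,-0.0008,0,0,0],[-0.004,0,-0.0008,0,0,0]]

```text
clock: 17.23
tool_pos: [0.5514, 0.0152, 0.0835]
orientation: [179.9, -0.0, -68.3]
force: [-2.4, -4.0, 6.7]
opening: 0.0006
gripper_force: 3.6
```

Converted, -0.2 cm / 50 = -0.004, -0.1 cm / 50 = -0.002.

Request:
send_rows:
  plan:
    - [[-0.002,0,-0.0004,0,0,0],[-0.004,0,-0.0008,0,0,0],[-0.004,0,-0.0008,0,0,0]]

```text
clock: 17.48
tool_pos: [0.5506, 0.017, 0.0839]
orientation: [179.9, -0.0, -68.3]
force: [-2.5, -4.5, 8.1]
opening: 0.0006
gripper_force: 3.7
```

```bash
python3 disc.py; python3 go.py
```

```text
now [([305.2, 228.5], 240, [np.float64(50.9), np.float64(35.8)])]
t 17.5333 mat xy [-4.74 28.91] z 83.88 rpy [ 1.7991e+02 -4.0000e-02 -6.8320e+01] F [-2.51 -3.82  7.08] j [ 22.  18. -27.   0. -45.  -1.] op 0.0005782402485135593
```

Converted, -0.2 cm / 50 = -0.004, -0.1 cm / 50 = -0.002.

Request:
send_rows:
  plan:
    - [[-0.002,0.0008,-0.0002,0,0,0],[-0.004,0.0016,-0.0005,0,0,0],[-0.004,0.0016,-0.0005,0,0,0]]

```text
clock: 17.78
tool_pos: [0.5497, 0.0188, 0.0843]
orientation: [180.0, -0.0, -68.3]
force: [-1.9, -2.9, 6.4]
opening: 0.0007
gripper_force: 3.5
```

Converted, -0.2 cm / 50 = -0.004, -0.1 cm / 50 = -0.002.

Request:
send_rows:
  plan:
    - [[-0.002,0,-0.0003,0,0,0],[-0.004,0.0004,-0.0007,0,0,0],[-0.004,0.0004,-0.0007,0,0,0]]

```text
clock: 18.03
tool_pos: [0.5489, 0.0207, 0.0847]
orientation: [180.0, -0.0, -68.3]
force: [-2.5, -3.5, 7.1]
opening: 0.0003
gripper_force: 3.6
```

```bash
python3 disc.py; python3 go.py
```

```text
now [([306.2, 228.4], 240, [np.float64(50.1), np.float64(37.4)])]
t 18.0833 mat xy [-4.92 32.99] z 84.75 rpy [ 1.800e+02 -3.000e-02 -6.831e+01] F [-1.33 -2.86  8.12] j [ 23.  18. -27.   0. -45.  -1.] op 0.0006177033942937739
```

Converted, -0.3 cm / 50 = -0.006, -0.2 cm / 50 = -0.004.

Request:
send_rows:
  plan:
    - [[-0.002,0,-0.0002,0,0,0],[-0.004,0.0004,-0.0005,0,0,0],[-0.006,0.0004,-0.0008,0,0,0],[-0.006,0.0004,-0.0008,0,0,0]]

```text
clock: 18.42
tool_pos: [0.5478, 0.0235, 0.0853]
orientation: [-180.0, -0.0, -68.3]
force: [-1.6, -2.5, 8.0]
opening: 0.0004
gripper_force: 4.0
```

Converted, -0.3 cm / 50 = -0.006, -0.2 cm / 50 = -0.004.

Request:
send_rows:
  plan:
    - [[-0.002,0,-0.0003,0,0,0],[-0.004,0.0004,-0.0006,0,0,0],[-0.006,0.0004,-0.0008,0,0,0],[-0.006,0.0004,-0.0008,0,0,0]]

```text
clock: 18.75
tool_pos: [0.5466, 0.0263, 0.0857]
orientation: [-180.0, -0.0, -68.3]
force: [-1.4, -2.5, 7.6]
opening: 0.0007
gripper_force: 4.0
```

```bash
python3 disc.py; python3 go.py
```

```text
now [([308.0, 228.5], 242, [np.float64(49.0), np.float64(40.4)])]
t 18.8 mat xy [-4.96 39.07] z 85.7 rpy [-1.7997e+02 -3.0000e-02 -6.8300e+01] F [-0.66 -2.68  7.34] j [ 23.  18. -27.   0. -45.  -2.] op 0.0007602403755992051
```

Converted, -0.3 cm / 50 = -0.006, -0.2 cm / 50 = -0.004.

Request:
send_rows:
  plan:
    - [[-0.002,0,-0.0002,0,0,0],[-0.004,0,-0.0004,0,0,0],[-0.006,0,-0.0006,0,0,0],[-0.006,0,-0.0006,0,0,0]]

```text
clock: 19.13
tool_pos: [0.5455, 0.0291, 0.0861]
orientation: [-180.0, -0.0, -68.3]
force: [-1.5, -1.7, 8.1]
opening: 0.0005
gripper_force: 4.4
```

Converted, -0.3 cm / 50 = -0.006, -0.2 cm / 50 = -0.004.

Request:
send_rows:
  plan:
    - [[-0.002,0,-0.0002,0,0,0],[-0.004,0,-0.0004,0,0,0],[-0.006,0,-0.0006,0,0,0],[-0.006,0,-0.0006,0,0,0]]

```text
clock: 19.47
tool_pos: [0.5443, 0.032, 0.0864]
orientation: [-180.0, -0.0, -68.3]
force: [-2.6, -2.0, 9.1]
opening: 0.0006
gripper_force: 4.4
```

```bash
python3 disc.py; python3 go.py
```

```text
now [([309.5, 228.6], 237, [np.float64(48.2), np.float64(43.0)])]
t 19.5167 mat xy [-4.94 45.14] z 86.37 rpy [-1.7996e+02 -3.0000e-02 -6.8300e+01] F [-2.07 -2.01  9.12] j [ 24.  18. -27.   0. -45.  -2.] op 0.00023358290846868437
```

Converted, -0.3 cm / 50 = -0.006, -0.2 cm / 50 = -0.004.

Request:
send_rows:
  plan:
    - [[-0.002,0,-0.0002,0,0,0],[-0.004,0,-0.0004,0,0,0],[-0.006,0,-0.0005,0,0,0],[-0.006,0,-0.0005,0,0,0]]

```text
clock: 19.85
tool_pos: [0.5432, 0.0348, 0.0866]
orientation: [-180.0, -0.0, -68.3]
force: [-1.5, -2.0, 9.1]
opening: 0.0005
gripper_force: 4.4
```

Converted, -0.3 cm / 50 = -0.006, -0.2 cm / 50 = -0.004.

Request:
send_rows:
  plan:
    - [[-0.002,0,-0.0001,0,0,0],[-0.004,0,-0.0002,0,0,0],[-0.006,0,-0.0003,0,0,0],[-0.006,0,-0.0003,0,0,0]]

```text
clock: 20.18
tool_pos: [0.542, 0.0376, 0.0867]
orientation: [-180.0, -0.0, -68.3]
force: [-2.8, -1.1, 8.5]
opening: 0.0005
gripper_force: 4.5
```

```bash
python3 disc.py; python3 go.py
```

```text
now [([311.0, 228.9], 240, [np.float64(47.9), np.float64(45.8)])]
t 20.2333 mat xy [-5.   51.24] z 86.77 rpy [-1.7997e+02 -2.0000e-02 -6.8300e+01] F [-2.91 -2.26  9.21] j [ 25.  17. -28.   0. -45.  -3.] op 0.0006611235129325994
```

Request:
send_rows:
  plan:
    - [[-0.002,0.0004,-0.0001,0,0,0],[-0.004,0.0008,-0.0002,0,0,0],[-0.006,0.001,-0.0002,0,0,0],[-0.006,0.001,-0.0002,0,0,0]]

```text
clock: 20.57
tool_pos: [0.5408, 0.0405, 0.0868]
orientation: [-179.9, -0.0, -68.3]
force: [-0.9, -0.3, 8.6]
opening: 0.0008
gripper_force: 3.9
```

Converted, -0.4 cm / 50 = -0.008, -0.3 cm / 50 = -0.006.

Request:
send_rows:
  plan:
    - [[-0.002,0,0,0,0,0],[-0.004,0,0,0,0,0],[-0.006,0,0,0,0,0],[-0.008,0,0,0,0,0],[-0.008,0,0,0,0,0]]

```text
clock: 20.98
tool_pos: [0.5393, 0.0442, 0.0868]
orientation: [-179.9, -0.0, -68.3]
force: [-1.3, -0.3, 7.1]
opening: 0.0002
gripper_force: 3.8
```

```bash
python3 disc.py; python3 go.py
```

```text
now [([312.9, 229.4], 240, [np.float64(48.0), np.float64(49.3)])]
t 21.0333 mat xy [-5.13 58.41] z 86.79 rpy [-1.7993e+02 -1.0000e-02 -6.8300e+01] F [-1.1  -1.38  7.39] j [ 25.  17. -28.   0. -45.  -4.] op 0.00012958166288488861
```

Converted, -0.4 cm / 50 = -0.008, 0.01 cm / 50 = 0.0002.

Request:
send_rows:
  plan:
    - [[-0.002,0,0,0,0,0],[-0.004,0,0.0001,0,0,0],[-0.006,0,0.0002,0,0,0],[-0.008,0,0.0003,0,0,0],[-0.008,0,0.0003,0,0,0]]

```text
clock: 21.45
tool_pos: [0.5377, 0.048, 0.0865]
orientation: [-179.9, -0.0, -68.3]
force: [-1.6, 0.1, 6.8]
opening: 0.0007
gripper_force: 3.7
```

```bash
python3 disc.py; python3 go.py
```

```text
now [([313.9, 229.6], 241, [np.float64(47.8), np.float64(51.3)])]
t 21.5 mat xy [-5.23 62.47] z 86.55 rpy [-1.7994e+02 -1.0000e-02 -6.8300e+01] F [-2.19  0.28  6.72] j [ 26.  17. -28.   0. -45.  -4.] op 0.000501379032102932
```

Converted, -0.3 cm / 50 = -0.006, -0.2 cm / 50 = -0.004.

Request:
send_rows:
  plan:
    - [[-0.002,0,0.0001,0,0,0],[-0.004,0,0.0002,0,0,0],[-0.006,0,0.0003,0,0,0],[-0.006,0,0.0003,0,0,0]]

```text
clock: 21.83
tool_pos: [0.5365, 0.0508, 0.0863]
orientation: [-179.9, 0.0, -68.3]
force: [-1.7, 0.5, 5.1]
opening: 0.0
gripper_force: 3.3
```

```bash
python3 disc.py; python3 go.py
```

```text
now [([314.7, 229.7], 238, [np.float64(47.7), np.float64(52.7)])]
t 21.8833 mat xy [-5.26 65.54] z 86.3 rpy [-179.95   -0.    -68.3 ] F [-2.58  0.25  7.11] j [ 26.  17. -28.   0. -45.  -5.] op 0.00048649119738558425
```

Converted, -0.4 cm / 50 = -0.008, 0.02 cm / 50 = 0.0004.

Request:
send_rows:
  plan:
    - [[-0.002,0,0.0001,0,0,0],[-0.004,0,0.0002,0,0,0],[-0.006,0,0.0004,0,0,0],[-0.008,0,0.0004,0,0,0],[-0.008,0,0.0004,0,0,0]]

```text
clock: 22.3
tool_pos: [0.535, 0.0545, 0.0858]
orientation: [-180.0, 0.0, -68.3]
force: [0.0, 1.5, 4.5]
opening: 0.0005
gripper_force: 2.5
```

```bash
python3 disc.py; python3 go.py
```

```text
now [([315.8, 230.2], 240, [np.float64(48.3), np.float64(54.9)])]
t 22.35 mat xy [-5.33 69.5 ] z 85.83 rpy [-1.7996e+02  1.0000e-02 -6.8310e+01] F [-1.74  0.46  4.93] j [ 27.  17. -28.  -0. -45.  -5.] op 0.0010890345973344634
```

Converted, -0.8 cm / 50 = -0.016, -0.7 cm / 50 = -0.014.

Request:
send_rows:
  plan:
    - [[-0.003,0,0.0002,0,0,0],[-0.006,0,0.0005,0,0,0],[-0.01,0,0.0009,0,0,0],[-0.014,0,0.0014,0,0,0],[-0.016,0,0.0016,0,0,0]]

```text
clock: 22.77
tool_pos: [0.5316, 0.0617, 0.0845]
orientation: [180.0, 0.0, -68.3]
force: [-1.0, 1.4, 0.2]
opening: 0.0006
gripper_force: 0.4
```

```bash
python3 disc.py; python3 go.py
```

```text
now [([317.9, 231.0], 245, [np.float64(49.0), np.float64(59.2)])]
t 22.8167 mat xy [-5.92 77.56] z 84.43 rpy [ 1.7996e+02  1.0000e-02 -6.8330e+01] F [-0.27  1.64  0.74] j [ 28.  17. -29.  -0. -45.  -6.] op 0.00030175831682071035
```

Converted, -4 cm / 50 = -0.08, -2.5 cm / 50 = -0.05.

Request:
send_rows:
  plan:
    - [[-0.006,0,-0.002,0,0,0],[-0.012,0,-0.008,0,0,0],[-0.012,0,-0.024,0,0,0],[-0.012,0,-0.05,0,0,0],[-0.012,0,-0.08,0,0,0],[-0.012,0,-0.08,0,0,0],[-0.012,0,-0.08,0,0,0],[-0.012,0,-0.08,0,0,0]]

```text
clock: 23.48
tool_pos: [0.5294, 0.067, 0.1249]
orientation: [-180.0, 0.0, -68.3]
force: [-0.2, -0.3, -0.0]
opening: 0.0003
gripper_force: 0.0
```

```bash
python3 disc.py;python3 disc.py; python3 go.py
```

```text
now [([323.1, 233.5], 241, [np.float64(52.1), np.float64(70.1)])]
now [([323.1, 233.5], 241, [np.float64(52.1), np.float64(70.1)])]
t 23.5833 mat xy [-6.09 83.18] z 124.37 rpy [179.95   0.   -68.34] F [0.07 0.55 0.2 ] j [ 28.  14. -26.  -0. -50.  -7.] op 0.0004941654780826156
```

Request:
send_rows:
  plan:
    - [[0.06,0,-0.04,0,0,0],[0.12,0.02,-0.08,0,0,0],[0.18,0.06,-0.12,0,0,0],[0.24,0.12,-0.14,0,0,0],[0.3,0.18,-0.14,0,0,0],[0.36,0.24,-0.14,0,0,0],[0.42,0.3,-0.14,0,0,0],[0.48,0.34,-0.14,0,0,0]]

```text
clock: 24.25
tool_pos: [0.458, -0.2201, 0.1946]
orientation: [180.0, 0.0, -68.3]
force: [1.2, 0.0, -0.1]
opening: 0.0004
gripper_force: 0.0
```

```bash
python3 - <<'E'
from plant import ctrl
import cv2,pickle
s=ctrl.snapshot("top");pickle.dump(s,open("s5.pkl","wb"))
im=cv2.resize(s["img"][185:315,165:335,::-1],None,fx=4.5,fy=4.5,interpolation=cv2.INTER_CUBIC)
cv2.imwrite("pics/t5.png",cv2.convertScaleAbs(im,alpha=1.6))
E
python3 disc.py; python3 go.py
```

```text
now [([323.1, 233.6], 228, [np.float64(52.2), np.float64(70.2)])]
t 24.35 mat xy [-179.6  -159.52] z 194.23 rpy [ 1.7991e+02  2.0000e-02 -6.8630e+01] F [-0.07  0.94 -0.08] j [ -4.   7. -24.   0. -59.  25.] op 0.000545210494491112
```

View pics/t5.png

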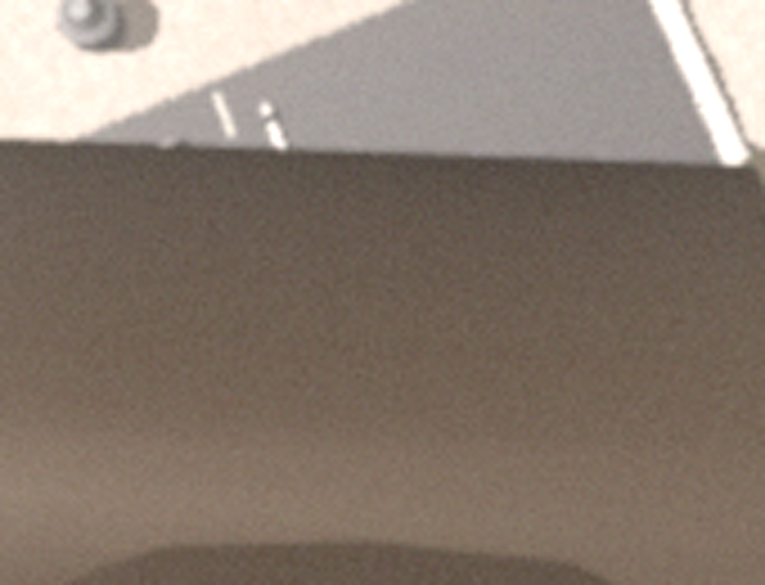

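The arm still hides the seat from the top camera, so I'll move it further off towards its start.

Converted, 22 cm / 50 = 0.44, 19 cm / 50 = 0.38.

Request:
send_rows:
  plan:
    - [[0.05,0.05,-0.02,0,0,0],[0.1,0.1,-0.04,0,0,0],[0.15,0.15,-0.06,0,0,0],[0.2,0.2,-0.06,0,0,0],[0.26,0.26,-0.06,0,0,0],[0.32,0.32,-0.06,0,0,0],[0.38,0.38,-0.06,0,0,0],[0.44,0.44,-0.06,0,0,0]]

```text
clock: 25.02
tool_pos: [0.3373, -0.503, 0.2242]
orientation: [180.0, 0.0, -68.3]
force: [1.5, -0.5, -0.3]
opening: 0.0008
gripper_force: 0.0
```

```bash
python3 - <<'E'
from plant import ctrl
import cv2,pickle
s=ctrl.snapshot("top");pickle.dump(s,open("s5.pkl","wb"))
im=cv2.resize(s["img"][185:315,165:335,::-1],None,fx=4.5,fy=4.5,interpolation=cv2.INTER_CUBIC)
cv2.imwrite("pics/t6.png",cv2.convertScaleAbs(im,alpha=1.6))
E
python3 disc.py; python3 go.py
```

```text
now [([323.1, 233.6], 232, [np.float64(52.1), np.float64(70.1)])]
t 25.1167 mat xy [-397.87 -376.77] z 223.15 rpy [ 1.7989e+02  1.0000e-01 -6.8610e+01] F [ 0.46  0.29 -1.14] j [-38.  15. -10.   0. -65.  59.] op 0.00020920222826611247
```

View pics/t6.png

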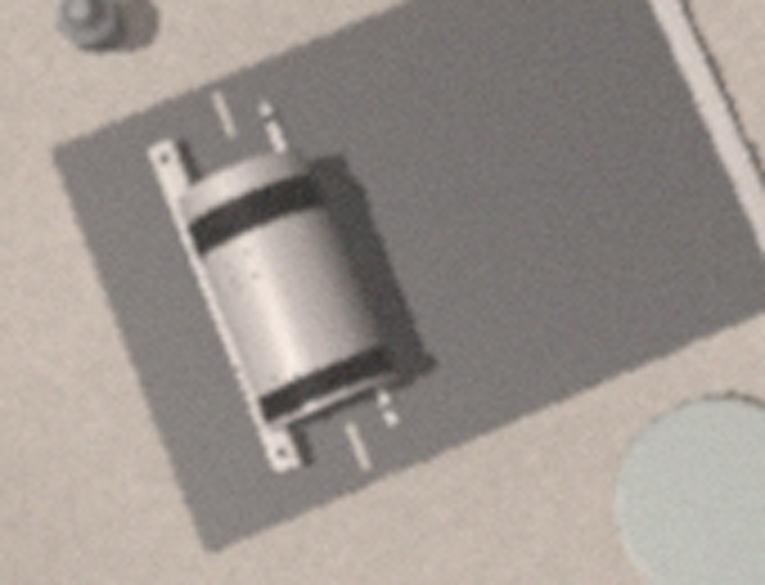

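The tube is seated between kerb and stop bar, axis parallel to both. The index lines are at (225,114) and (358,447), beyond its ends. I'll measure the centring.

```bash
python3 - <<'E'
import pickle,numpy as np
from fit import *
s=pickle.load(open("s5.pkl","rb"));m=np.load("mat.npy")
c=lambda l:np.array(l,float)/4.5+[165-.39,185-.39]
pts=c([[187,205],[200,248],[230,325],[262,405],[318,185],[335,225],[360,290],[385,345],[278,425],[335,408],[395,375],[200,180],[240,160],[285,150]])
R=np.array([[np.cos(m[2]),np.sin(m[2])],[-np.sin(m[2]),np.cos(m[2])]])
t=fit_tube([(s,pts)],np.r_[m2w(m,[[0,.069,0]])[0,:2],m[2]]);print((R@(t.x[:2]-m[:2])*1e3).round(1),np.degrees(t.x[2]-m[2]),t.fun.round(1))
def g(p,z):
    d=s["pose"][:3,:3]@np.linalg.inv(s["K"])@[*p,1];o=s["pose"][:3,3];return (R@((o+d*(z-o[2])/d[2])[:2]-m[:2])*1e3).round(1)
for q,z in(([225,114],.004),([358,447],.004),([266,104],.008),([391,421],.008),([160,145],.016),([287,468],.016)):print(q,g(c(q),z))
E
```

```text
[-6.6 69.3] -0.937497819075248 [ 0.7  0.1  0.2  0.6  0.7  0.4  0.5 -0.2  0.5 -0.5  0.2  0.  -0.4  0.4]
[225, 114] [83.3 69.2]
[358, 447] [-82.7  69.9]
[266, 104] [79.3 49.5]
[391, 421] [-77.9  51.5]
[160, 145] [ 79.  100.9]
[287, 468] [-78.9 101.4]
```

The tube lies still at about mat y = 69.3 mm, parallel to the bars and on the index lines. It is about 5 mm off centre along its own axis, because it started off-centre and drifted as it rolled. The arm is clear, so I'm handing the job in.

```bash
python3 -c "
from plant import ctrl
print(ctrl.close_job())"
```

```text
the job is handed in; nothing more can be done
None
```

The tube is seated between the kerb and stop bar, on the index lines (y about 69.3 mm against 69) but about 5–7 mm off centre along its own axis, which I left uncorrected; the highest force I read was about 10 N, it once rolled back slowly about 14 mm from the kerb after an early release, and the job was handed in at about 25 s with no verdict shown.

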